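# Hold a controller knob module home on its loading dock

## Robot

A 6-joint arm with a two-finger parallel gripper is mounted at the origin on the work surface. World frame = base frame: x ahead of the robot, y to its left, z up, the work surface at z = 0. Lengths are in m, angles in rad, forces in N, time in s.
With the tool pointing down it reaches from about 0.275 to 0.85 m from the base axis. Payload 19 kg.
Tool frame: the origin (TCP) lies midway between the tips of the shut fingers; the grasp point (between the pads) lies 19 mm behind it; x points along the fingers, y is the direction in which the jaws open and shut, and the axes are right-handed (so a half turn about x gives the same grasp; the last joint's range is limited). The gripper opens to 85 mm and grips with 20 to 120 N. Pads are 22 mm wide; open, the fingers measure 114 mm over their backs; the gripper's body (76 mm by 85 mm) begins 54 mm behind the grasp point. The pads swing forward as they close: fully open they stand 13 mm farther back than shut.
Start: joints at [1.16, 0.15, 1.437, -0, 1.554, -0.134], TCP at [0.157, 0.553, 0.231] pointing down, gripper open.
Joint ranges: [-2.8, 2.8], [-0.68, 2.1], [0.12, 2.68], [-1.39, 4.53], [0.16, 2.79], [-2.81, 2.81]. Speed limits (rad/s): [1.89, 1.89, 2.22, 3.01, 3.01, 3.01].

## Interface

Orientations are given as a unit quaternion [w, x, y, z].
In Python, from station import robot gives the robot as it stands. The module is installed in compiled form; this text tells all that it offers.
- The arm moves only by the tool servo_tool, never from a script. Its arguments are lists of equal length, an entry for each row: "linear": the shift along the tool's x, y, z in mm, a list of three; "delta_rot": the turn, a rotation vector about the tool's x, y, z in degrees, a list of three; "gripper": the opening, from 0 (shut) to 1 (fully open). A call has 1 to 20 rows; each row shifts and turns the commanded pose from where the row before left it, along the tool's axes as they then stand; what a row does not reach is not made up. A row lasts 1/12 s, in which the tool goes at most 41.7 mm and 7.16 degrees, less where a joint would pass 70% of its speed; a pose out of reach is approached as far as the arm can. A call with a gripper value outside its range is refused whole. The fingers move at their own pace and stop on an object; the grip force is fixed at half the most. Time passes only in rows, so rows that do not move let the fingers close. It gives the time, the measured TCP pose, the force and the opening at its end, in the units of the state.
- robot.read_state(): the state, without advancing time (a new reading comes with each control period).
- robot.read_camera(name): name is "scene" or "side" or "wrist"; returns the picture (400x640x3 uint8, blue, green, red); there is no depth.
- robot.get_calibration(name): a dict with "vfov" (degrees; the focal length in pixels is half the picture's height over the tangent of half this angle, whatever the lens; pixels are square), "cx", "cy" (the principal point, pixels), "xyz" and "orientation" of the camera in the world; the wrist camera has in their place "mount" (4x4, takes a point from camera to tool coordinates, whose origin is the TCP and whose axes are the tool frame's). Camera axes: x right, y down, z forward; pixel columns grow to the right and rows downward; lengths in m; the calibration is good to about 2 mm. A picture is of the moment at which its call begins: read the wrist's pose just before it. get_calibration takes no time and is no camera call.
- robot.sign_off(): hands the job in, once; it reports no verdict.
The state is a dict: "time": time; "joint_positions": joint angles; "qvel": joint speeds; "joint_torque": joint torques, N m; "position": TCP position; "eef_rot": TCP orientation; "force": force on the tool from outside, world axes, zero at the start; "ft_torque": the same for the moment, N m; "width": opening from 0.0 (shut) to 1.0 (fully open).
Only numpy, scipy, OpenCV 4.12 (cv2) and the standard library are available. Lean on these libraries where they do the work, as an engineer would, in place of code of your own. Each camera call takes 0.05 s, during which the arm holds its last target. There are 200 camera calls.

## Task

On the black loading dock, slide the fader until its white line is level with the orange pointer and leave it there. Then take the module with the red knob, set it into the dock's well and press it down against the sprung brass pin until its white plate sits flat and fully home on the aluminium rim; finish while still holding it pressed there, firmly but without forcing it. Leave everything else on the desk where it is.

Things in the scene. Friction and masses are not known exactly. Their poses are not given: they have to be found in the camera images.
- dock: Black loading dock, fixed to the desk, 150 (x) x 280 (y) x 40 mm high. Origin: centre of its underside, on the desk. The fader track runs along its y at x = 0, from y = -110 to -20 mm; the well is centred at x = 0, y = +85 mm.
- fader (a joint): Travel of the grey fader cap along the dock's +y, in m: 0 at the end far from the well, 0.090 at the end next to the well. It has 1.5 N of friction and stays where it is left.
- fader_cap (a point): Centre of the grey fader cap: 24 (dock x) x 14 (dock y, along the track) x 22 mm high, with a white line across its top at the middle. Its underside is at the dock's top face (40 mm above the desk); this point lies 11 mm above that and moves with the cap.
- pointer: Flat orange T-shaped pointer, 3 mm thick, fixed on the dock's top face beside the track, its narrow bar (4 mm wide) pointing at the track. Origin: in the bar's middle line, on the dock's top face, 30 mm to the dock's +x side of the track's centre line. Its axes are parallel to the dock's; the fader is set when the cap's centre has the same position along the dock's y as this origin.
- well_mouth (a point): Centre of the well's mouth, at the top of the aluminium rim, 42 mm above the desk. The well is open 64 (dock x) x 48 mm (dock y) and its axes are the dock's. The rim is 10 mm wide and stands 2 mm above the dock's top face.
- rim: The aluminium rim round the well, 84 x 68 mm outside: the hard stop on which the module's plate lands. Origin at the well's mouth. A total downward push of 15 to 25 N overcomes the spring and seats the module firmly; over 45 N is forcing it.
- plunger (a joint): How far the round brass pin (18 mm across) in the middle of the well is pushed down, in m: 0 when free, its tip then 8 mm below the rim's top; 0.011 to 0.012 when a module is fully home. The spring pushes back with 5 N at 0 and 10 N at 0.012, more than a module's weight, so a module let go stands about 12 mm proud.
- module_red_mid (a point): Middle (half-way up, 28 mm above its underside, on the knob's axis) of the module with the red knob, loose, 0.1 to 0.2 kg, 56 mm tall. From below: a grey block 60 (x) x 44 (y) x 20 mm that goes down the well with 2 mm to spare on each side; a white plate 76 x 60 x 4 mm, its underside 20 mm above the module's; on the plate a round knob 28 mm across and 32 mm tall (24 to 56 mm above the module's underside). It goes in with its long side (x) along the dock's x, either way round.
- module_blue_mid (a point): Middle of a like module with a blue knob; leave it where it is.
- module_green_mid (a point): Middle of a like module with a green knob; leave it where it is.
- mug: White mug, 80 mm across, 95 mm tall, origin under its centre.
- tape: Yellow roll of tape lying flat, 90 mm across, 24 mm tall, origin under its centre.
- driver: Screwdriver with a red handle, 180 mm long, lying along its x, origin under its middle.
- jar: Small jar, 56 mm across, 70 mm tall, origin under its centre.
Mind the look-alikes: they are no part of the job. Leave any purple look-alike of the part that bears module_red_mid alone.

How it is judged:
By the outcome, as a careful person would: the job done as asked, in the order asked, and still so for the second after the job is handed in, while the arm keeps its last pose, push and grip.
It also fails if it takes over 64 s, if anything falls off the work surface, if the arm or the gripper's body presses on something with over 40 N, if the wrist force passes 120 N, or if a joint passes its speed limit or range.

## Working session

There is one attempt and no reset: what is moved stays moved. The work goes in short steps, Python scripts to look and compute and a tool call to move; the robot and the scene stay as the last step left them, time stands still between calls to the robot, and variables do not carry over. Pictures are saved under pics/ and viewed, about 8 in all and at most 12, crops included, and the job is handed in when it is done.

Besides the shell and the picture viewer there is one more tool, called by a JSON object that holds its "name" and its "arguments". servo_tool: Moves the arm, as the interface text tells. Its arguments: {"type":"object","properties":{"linear":{"type":"array","items":{"type":"array","items":{"type":"number"}}},"delta_rot":{"type":"array","items":{"type":"array","items":{"type":"number"}}},"gripper":{"type":"array","items":{"type":"number"}}},"required":["linear","delta_rot","gripper"]}

```bash
mkdir -p pics; cat > h.py <<'E'
import numpy as np, cv2
from scipy.spatial.transform import Rotation as R
from station import robot
def q(o): return R.from_quat([o[1],o[2],o[3],o[0]])
def pose(name,st=None):
    c=robot.get_calibration(name)
    if name=='wrist':
        st=st or robot.read_state(); T=np.eye(4);T[:3,:3]=q(st['eef_rot']).as_matrix();T[:3,3]=st['position']
        return c,T@np.array(c['mount'])
    T=np.eye(4);T[:3,:3]=q(c['orientation']).as_matrix();T[:3,3]=c['xyz'];return c,T
def px2w(c,T,u,v,z):
    f=200/np.tan(np.radians(c['vfov'])/2)
    d=T[:3,:3]@np.array([(u-c['cx'])/f,(v-c['cy'])/f,1]); return T[:3,3]+d*(z-T[2,3])/d[2]
def w2px(c,T,p):
    f=200/np.tan(np.radians(c['vfov'])/2); k=T[:3,:3].T@(np.array(p)-T[:3,3]); return f*k[0]/k[2]+c['cx'],f*k[1]/k[2]+c['cy']
E
python3 - <<'E'
from h import *
for n in ['scene','side','wrist']:
    c,T=pose(n); print(n,c['vfov'],c['cx'],c['cy'],{k:v for k,v in c.items() if k not in('vfov','cx','cy')});print(T.round(3))
    np.save(n+'0.npy',T)
    cv2.imwrite(f'pics/{n}0.png',robot.read_camera(n))
s=robot.read_state();print(s)
E
```

```text
scene 44.37259801248925 317.42368290171305 197.7814879464534 {'xyz': array([ 1.1767847 , -0.77295586,  0.83060245]), 'orientation': array([-0.42614813,  0.83828017,  0.29947526, -0.16124112])}
[[ 0.769  0.365 -0.526  1.177]
 [ 0.64  -0.457  0.618 -0.773]
 [-0.015 -0.811 -0.585  0.831]
 [ 0.     0.     0.     1.   ]]
side 47.149880039086604 317.16191687184056 205.45826550984685 {'xyz': array([ 0.09956748, -0.86618856,  0.87003163]), 'orientation': array([-0.40917678,  0.88974278, -0.17901685,  0.09426092])}
[[ 0.918 -0.241  0.314  0.1  ]
 [-0.396 -0.601  0.694 -0.866]
 [ 0.021 -0.762 -0.647  0.87 ]
 [ 0.     0.     0.     1.   ]]
wrist 65.62879636733132 317.99966482212585 194.74890274001532 {'mount': array([[ 5.67709776e-04, -2.72894448e-01,  9.62043813e-01,
        -1.42120675e-01],
       [ 9.99999742e-01,  5.79108834e-04, -4.25837200e-04,
        -1.10855746e-04],
       [-4.40919464e-04,  9.62043806e-01,  2.72894706e-01,
        -6.82983183e-02],
       [ 0.00000000e+00,  0.00000000e+00,  0.00000000e+00,
         1.00000000e+00]])}
[[ 0.273  0.926  0.262  0.091]
 [ 0.962 -0.262 -0.076  0.572]
 [-0.002  0.273 -0.962  0.373]
 [ 0.     0.     0.     1.   ]]
{'time': 0.15, 'joint_positions': array([ 1.15999582e+00,  1.50872470e-01,  1.43786005e+00, -1.41973722e-05,
        1.55380901e+00, -1.34001675e-01]), 'qvel': array([ 0.00064714, -0.00214105, -0.00264786,  0.00089615,  0.00165043,
       -0.00040159]), 'joint_torque': array([ 2.85707123e-03, -7.13377833e+01, -5.71040833e+01, -2.04493663e-04,
        7.17429357e-03,  2.64276485e-05]), 'position': array([0.15708208, 0.55292894, 0.23082525]), 'eef_rot': array([ 0.70025999,  0.09722649,  0.70043084, -0.09787541]), 'force': array([-0.21372123,  0.27985553,  0.25387891]), 'ft_torque': array([0.01101915, 0.0603052 , 0.02940168]), 'width': 1.0024980133318249}
```

View pics/scene0.png

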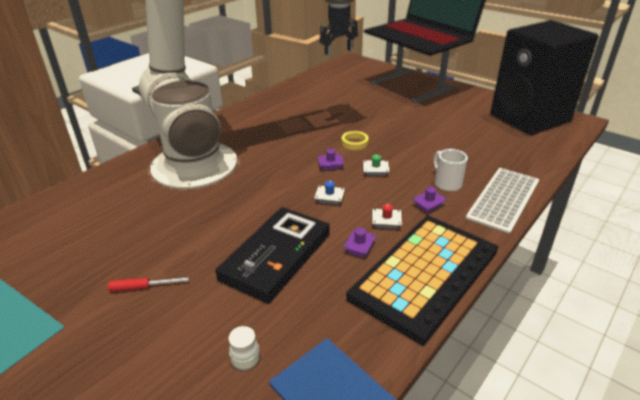

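View pics/side0.png

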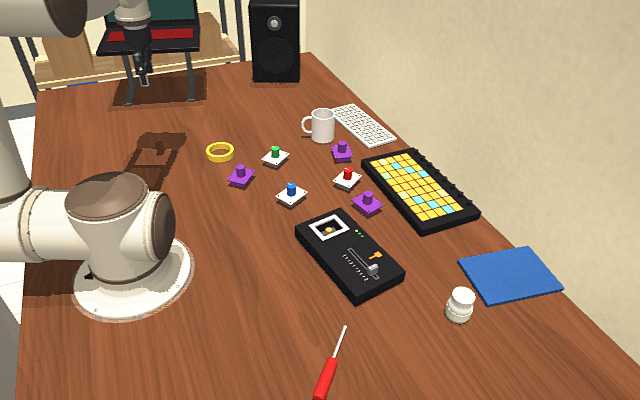

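The scene view shows the dock at (273,252), with the well at (295,225), the pointer at (275,266) and the cap near (252,262). The red-knob module is at (387,213). Candidates for it are the red module at scene (387,213), side (347,178); blue at scene (330,192); green at (376,165); and purple look-alikes at (360,242), (430,198) and (330,159). I choose the white-plated one with the red knob and check it in a crop.

```bash
python3 - <<'E'
import cv2,numpy as np
a=cv2.imread('pics/scene0.png')[190:310,210:410]; b=cv2.imread('pics/side0.png')[160:310,285:415]
A=cv2.resize(a,None,fx=4,fy=4,interpolation=2)[:, :]; B=cv2.resize(b,None,fx=4,fy=4,interpolation=2)
cv2.imwrite('pics/ca.png',A)
cv2.imwrite('pics/cb.png',B)
E
```

```text
(no output)
```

View pics/cb.png

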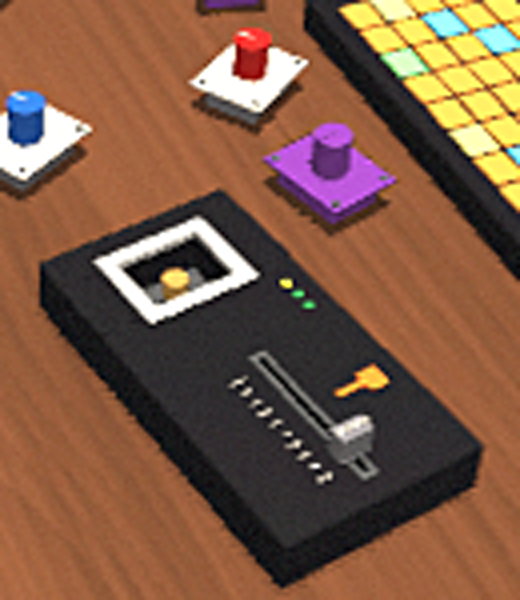

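The crop confirms the choice: the white plate with the red knob is at crop (252,55). The dock's well is at crop (175,270), the pointer's tip at (337,392) and the cap at (352,430).

```bash
python3 - <<'E'
from h import *
c,T=pose('side')
P={'dockcorners':(.04,[(222,192),(41,265),(283,547),(480,450)]),'rim':(.042,[(95,265),(203,217),(258,273),(153,322)]),'pointer':(.043,[(337,392),(387,372)]),'captop':(.062,[(353,426)]),'knobtop':(.056,[(252,36)]),'plate':(.024,[(192,80),(307,62),(255,114)]),'track':(.04,[(258,353),(370,475)])}
for k,(z,l) in P.items():
    w=[px2w(c,T,285+x/4-.4,160+y/4-.4,z)[:2] for x,y in l]; print(k,np.round(w,4).tolist(),'mean',np.mean(w,0).round(4))
E
```

```text
dockcorners [[0.5582, -0.0082], [0.4144, -0.0306], [0.4568, -0.3013], [0.5996, -0.2812]] mean [ 0.5072 -0.1553]
rim [[0.4468, -0.046], [0.5337, -0.0292], [0.5437, -0.0935], [0.4607, -0.1094]] mean [ 0.4962 -0.0695]
pointer [[0.5408, -0.209], [0.5779, -0.2058]] mean [ 0.5593 -0.2074]
captop [[0.5264, -0.252]] mean [ 0.5264 -0.252 ]
knobtop [[0.649, 0.1312]] mean [0.649  0.1312]
plate [[0.6024, 0.1358], [0.6951, 0.1237], [0.6286, 0.0801]] mean [0.642  0.1132]
track [[0.5119, -0.158], [0.5287, -0.2732]] mean [ 0.5203 -0.2156]
```

{"name": "servo_tool", "arguments": {"linear": [[0, 0, 0], [0, 0, 0], [0, 0, 0], [0, 0, 0], [0, -30, 8.4], [0, -30, 8.4], [0, -30, 8.4], [0, -30, 8.4], [0, -30, 8.4], [0, -30, 8.4], [0, -30, 8.4], [0, -30, 8.4], [0, -30, 8.4], [0, -30, 8.4], [0, -30, 8.4], [0, -30, 8.4]], "delta_rot": [[-6.25, 0, 0], [-6.25, 0, 0], [-6.25, 0, 0], [-6.25, 0, 0], [0, 0, 0], [0, 0, 0], [0, 0, 0], [0, 0, 0], [0, 0, 0], [0, 0, 0], [0, 0, 0], [0, 0, 0], [0, 0, 0], [0, 0, 0], [0, 0, 0], [0, 0, 0]], "gripper": [1, 1, 1, 1, 1, 1, 1, 1, 1, 1, 1, 1, 1, 1, 1, 1]}}

```text
time: 1.48
position: [0.314, 0.2123, 0.2313]
eef_rot: [0.705, -0.056, 0.705, 0.056]
force: [0.7, 0.7, -0.7]
width: 0.999
```

{"name": "servo_tool", "arguments": {"linear": [[5, -30, 8.4], [5, -30, 8.4], [5, -30, 8.4], [5, -30, 8.4], [5, -30, 8.4], [5, -30, 8.4], [5, -30, 8.4], [5, -30, 8.4], [5, -30, 8.4], [5, -30, 8.4], [5, -30, 8.4], [5, -30, 8.4], [5, -30, 8.4], [5, -30, 8.4], [5, -28, 8.4], [0, 0, 0], [0, 0, 0], [0, 0, 0]], "delta_rot": [[0, 0, 0], [0, 0, 0], [0, 0, 0], [0, 0, 0], [0, 0, 0], [0, 0, 0], [0, 0, 0], [0, 0, 0], [0, 0, 0], [0, 0, 0], [0, 0, 0], [0, 0, 0], [0, 0, 0], [0, 0, 0], [0, 0, 0], [0, 0, 0], [0, 0, 0], [0, 0, 0]], "gripper": [1, 1, 1, 1, 1, 1, 0.6, 0.6, 0.6, 0.6, 0.6, 0.6, 0.6, 0.6, 0.6, 0.6, 0.6, 0.6]}}

```text
time: 2.98
position: [0.5091, -0.2083, 0.156]
eef_rot: [0.705, -0.056, 0.705, 0.056]
force: [-1.3, 0.1, 0.8]
width: 0.596
```

```bash
cat > wl.py <<'E'
from h import *
import sys
n=sys.argv[1]; s=robot.read_state(); c,T=pose('wrist',s); np.save(n+'.npy',T); I=robot.read_camera('wrist'); cv2.imwrite(f'pics/{n}_raw.png',I)
cv2.imwrite(f'pics/{n}.png',cv2.resize(I,(800,500),interpolation=2)); print(s['time'],s['position'],s['eef_rot'],s['force'])
E
python3 wl.py w1
```

```text
2.9833 [ 0.50911918 -0.20832075  0.15603358] [ 0.70461694 -0.05604547  0.70511592  0.05643956] [-1.34060865  0.07085014  0.75984061]
```

View pics/w1.png

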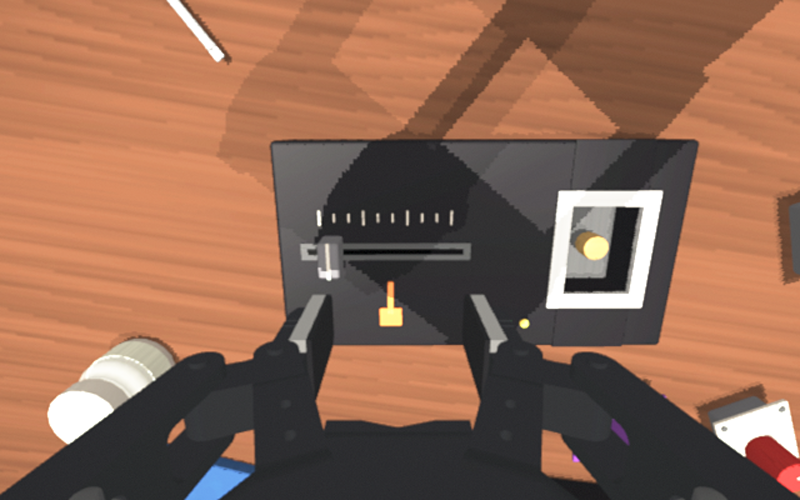

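The wrist view shows the track at (301..470, 251), the pointer's bar at x=390 from (390,282) to (390,325), and the cap's white line at about (328,258). The rim's outer corners are (558,190), (662,190), (643,307) and (547,307), and the red module is at bottom right.

```bash
python3 - <<'E'
from h import *
c,_=pose('wrist');T=np.load('w1.npy');s=robot.read_state();Rt=q(s['eef_rot']).as_matrix()
P={'rim':(.042,[(558,190),(662,190),(643,307),(547,307)]),'track':(.04,[(301,251),(470,251)]),'ptr':(.043,[(390,282),(391,325)]),'cap':(.062,[(327,243),(328,268)]),'dock':(.04,[(272,141),(697,141),(660,345),(287,346)])}
for k,(z,l) in P.items():
    w=np.array([px2w(c,T,x*.8,y*.8,z) for x,y in l]); print(k,w[:,:2].round(4).tolist(),'mean',w.mean(0)[:2].round(4),'tool mm',(1000*(w-s['position'])@Rt).round(1).tolist())
I=cv2.imread('pics/w1_raw.png')[155:270,225:405]
cv2.imwrite('pics/w1c.png',cv2.resize(I,None,fx=4.4,fy=4.4,interpolation=cv2.INTER_CUBIC))
print(Rt.round(3))
E
```

```text
rim [[0.4601, -0.1093], [0.4492, -0.0414], [0.5321, -0.026], [0.5431, -0.0943]] mean [ 0.4961 -0.0677] tool mm [[114.4, 105.3, -32.7], [114.4, 174.1, -32.6], [114.4, 176.0, 51.6], [114.4, 106.8, 51.6]]
track [[0.5299, -0.2735], [0.5112, -0.1574]] mean [ 0.5205 -0.2155] tool mm [[116.4, -68.0, 10.0], [116.4, 49.6, 10.1]]
ptr [[0.5416, -0.2089], [0.5746, -0.2031]] mean [ 0.5581 -0.206 ] tool mm [[113.4, -6.1, 31.9], [113.4, -5.6, 65.4]]
cap [[0.5145, -0.2532], [0.531, -0.2507]] mean [ 0.5227 -0.2519] tool mm [[94.4, -45.4, -1.9], [94.4, -45.6, 14.8]]
dock [[0.459, -0.2988], [0.4154, -0.0285], [0.5605, -0.0018], [0.6056, -0.277]] mean [ 0.5101 -0.1515] tool mm [[116.4, -81.6, -64.0], [116.4, 192.1, -63.9], [116.4, 195.4, 83.5], [116.4, -83.5, 84.3]]
[[-0.    -0.159  0.987]
 [ 0.     0.987  0.159]
 [-1.     0.    -0.   ]]
```

View pics/w1c.png

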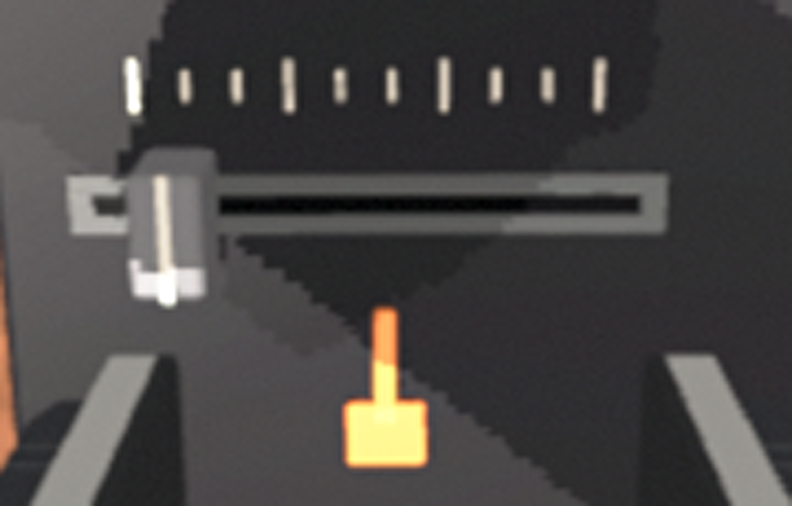

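{"name": "servo_tool", "arguments": {"linear": [[0, -22.7, 5], [0, -22.7, 5], [20, 0, 0], [20, 0, 0], [20, 0, 0], [20, 0, 0], [15, 0, 0], [8, 0, 0], [7, 0, 0], [0, 0, 0], [0, 0, 0], [0, 0, 0], [0, 0, 0], [0, 0, 0], [0, 0, 0], [0, 0, 0], [0, 0, 0], [0, 0, 0]], "delta_rot": [[0, 0, 0], [0, 0, 0], [0, 0, 0], [0, 0, 0], [0, 0, 0], [0, 0, 0], [0, 0, 0], [0, 0, 0], [0, 0, 0], [0, 0, 0], [0, 0, 0], [0, 0, 0], [0, 0, 0], [0, 0, 0], [0, 0, 0], [0, 0, 0], [0, 0, 0], [0, 0, 0]], "gripper": [0.6, 0.6, 0.6, 0.6, 0.6, 0.6, 0.6, 0.6, 0.6, 0.6, 0.6, 0.1, 0.1, 0.1, 0.1, 0.1, 0.1, 0.1]}}

```text
time: 4.53
position: [0.5268, -0.2521, 0.0472]
eef_rot: [0.705, -0.057, 0.705, 0.056]
force: [-1.4, 0.6, 7.1]
width: 0.148
```

{"name": "servo_tool", "arguments": {"linear": [[-1, 5, 0], [0, 7, 0], [0, 7, 0], [0, 7, 0], [0, 7, 0], [0, 5, 0], [0, 1.7, 0], [0, 0, 0], [0, 0, 0], [0, 0, 0]], "delta_rot": [[0, 0, 0], [0, 0, 0], [0, 0, 0], [0, 0, 0], [0, 0, 0], [0, 0, 0], [0, 0, 0], [0, 0, 0], [0, 0, 0], [0, 0, 0]], "gripper": [0.1, 0.1, 0.1, 0.1, 0.1, 0.1, 0.1, 0.1, 0.1, 0.1]}}

```text
time: 5.37
position: [0.5202, -0.2126, 0.0472]
eef_rot: [0.705, -0.056, 0.705, 0.056]
force: [4.8, 2.9, -5.6]
width: 0.148
```

```bash
python3 wl.py w2
```

```text
5.3667 [ 0.52021591 -0.21260173  0.04724794] [ 0.7048241  -0.05619692  0.70489601  0.05644919] [ 4.81067961  2.89670283 -5.56565408]
```

View pics/w2.png

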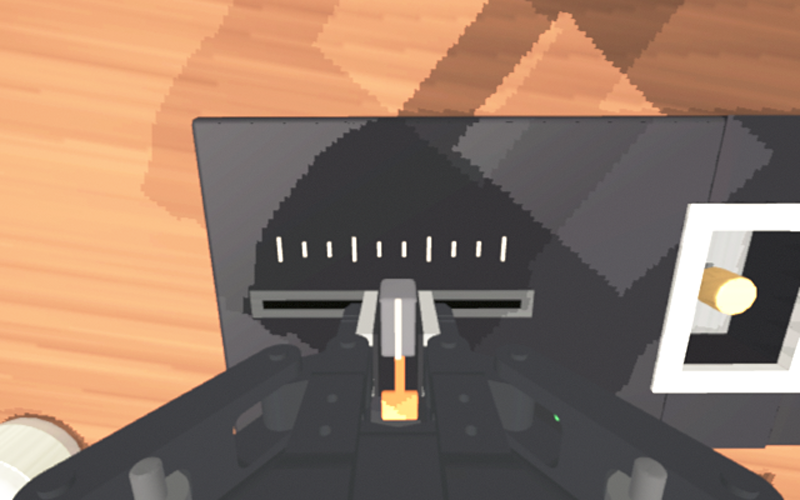

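The view shows the cap's line at x≈398 and the pointer's bar at x≈400 (800-px picture), nearly level. I'll measure the sub-pixel difference.

```bash
python3 - <<'E'
from h import *
I=cv2.imread('pics/w2_raw.png').astype(float);c,_=pose('wrist');T=np.load('w2.npy');s=robot.read_state();Rt=q(s['eef_rot']).as_matrix()
def cen(r0,r1,c0,c1,ch,z):
  for r in range(r0,r1,5):
    row=I[r,c0:c1,ch]; w=np.clip(row-np.percentile(row,50)-15,0,None); u=(w*np.arange(c0,c1)).sum()/max(w.sum(),1)
    print(r,round(u,2),(1000*(px2w(c,T,u,r,z)-s['position'])@Rt).round(2))
cen(240,282,309,330,0,.062); print(); cen(286,306,309,332,2,.043); print(); cen(314,332,300,340,2,.043)
E
```

```text
240 317.98 [-14.72  -0.49 -11.44]
245 318.0 [-14.72  -0.48  -9.01]
250 318.0 [-14.72  -0.48  -6.56]
255 317.99 [-14.72  -0.48  -4.09]
260 318.02 [-14.72  -0.47  -1.59]
265 318.02 [-14.72  -0.47   0.93]
270 318.09 [-14.72  -0.43   3.47]
275 318.07 [-14.72  -0.44   6.04]
280 318.08 [-14.72  -0.43   8.64]

286 319.3 [ 4.28  0.23 23.76]
291 319.42 [ 4.28  0.3  26.81]
296 319.42 [ 4.28  0.3  29.89]
301 319.42 [ 4.28  0.31 33.  ]

314 0.0 [   4.23 -175.48   41.3 ]
319 0.0 [   4.23 -176.38   44.53]
324 0.0 [   4.23 -177.29   47.79]
329 0.0 [   4.23 -178.21   51.08]
```

{"name": "servo_tool", "arguments": {"linear": [[0, 0.8, 0], [0, 0, 0], [0, 0, 0], [0, 0, 0], [0, 0, 0], [0, 0, 0], [0, 0, 0], [0, 0, 0], [-20, 0, 0], [-35, 0, 0], [-40, 0, 0], [-30, 0, 0], [0, 0, 0], [0, 0, 0]], "delta_rot": [[0, 0, 0], [0, 0, 0], [0, 0, 0], [0, 0, 0], [0, 0, 0], [0, 0, 0], [0, 0, 0], [0, 0, 0], [0, 0, 0], [0, 0, 0], [0, 0, 0], [0, 0, 0], [0, 0, 0], [0, 0, 0]], "gripper": [0.1, 0.1, 0.1, 0.1, 0.5, 0.5, 0.5, 0.5, 0.5, 0.5, 0.5, 0.5, 0.5, 0.5]}}

```text
time: 6.58
position: [0.5206, -0.2123, 0.1742]
eef_rot: [0.706, -0.057, 0.704, 0.056]
force: [0.2, -0.4, -0.2]
width: 0.502
```

```bash
python3 wl.py w3; python3 - <<'E'
import cv2
from h import *
c,T=pose('wrist');p=np.array([.558,-.206,.043]);u,v=w2px(c,T,[.535,-.21,.05]);u,v=int(u),int(v);print(u,v)
I=cv2.imread('pics/w3_raw.png')[v-45:v+45,u-60:u+60];cv2.imwrite('pics/w3c.png',cv2.resize(I,None,fx=6,fy=6,interpolation=2))
E
```

```text
6.5833 [ 0.5206195  -0.21229012  0.17424866] [ 0.70579871 -0.05710091  0.70391529  0.05559605] [ 0.21460521 -0.36090001 -0.16728498]
318 203
```

View pics/w3c.png

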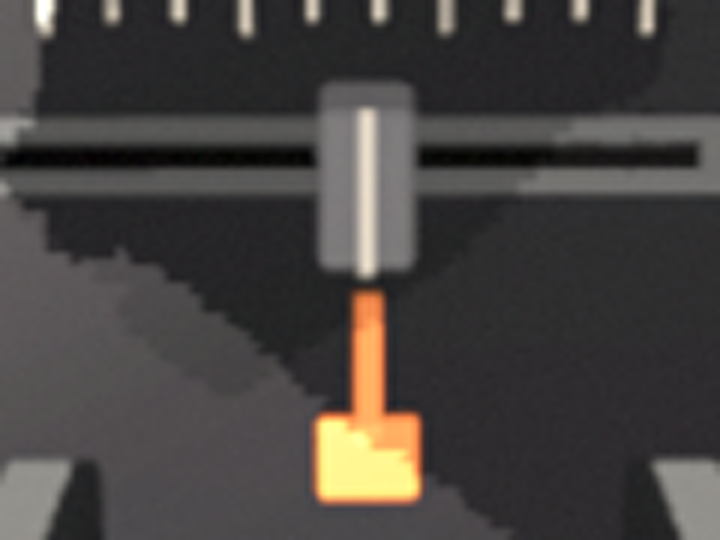

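The cap's line (x≈367) and the pointer's bar (≈368) agree to about 0.2 mm, so the fader is set. Next is the red module.

{"name": "servo_tool", "arguments": {"linear": [[0, 26.3, 14.8], [0, 26.3, 14.8], [0, 26.3, 14.8], [0, 26.3, 14.8], [0, 26.3, 14.8], [0, 26.3, 14.8], [0, 26.3, 14.8], [0, 26.3, 14.8], [0, 26.3, 14.8], [0, 26.3, 14.8], [0, 26.3, 14.8], [0, 26.3, 14.8], [0, 0, 0], [0, 0, 0], [0, 0, 0], [0, 0, 0], [0, 0, 0], [0, 0, 0]], "delta_rot": [[0, 0, 0], [0, 0, 0], [0, 0, 0], [0, 0, 0], [0, 0, 0], [0, 0, 0], [0, 0, 0], [0, 0, 0], [0, 0, 0], [0, 0, 0], [0, 0, 0], [0, 0, 0], [-6.5, 0, 0], [-6.5, 0, 0], [-6.5, 0, 0], [0, 0, 0], [0, 0, 0], [0, 0, 0]], "gripper": [0.7, 0.7, 0.7, 0.7, 0.7, 0.7, 0.7, 0.7, 0.7, 0.7, 0.7, 0.7, 0.7, 0.7, 0.7, 0.7, 0.7, 0.7]}}

```text
time: 8.13
position: [0.645, 0.1277, 0.1715]
eef_rot: [0.685, -0.173, 0.686, 0.173]
force: [-1.2, -0.3, -0.1]
width: 0.701
```

```bash
python3 wl.py w4
```

```text
8.1333 [0.64502293 0.12772941 0.17147335] [ 0.68505546 -0.17338752  0.68596462  0.17345985] [-1.16848657 -0.25567418 -0.0528474 ]
```

View pics/w4.png

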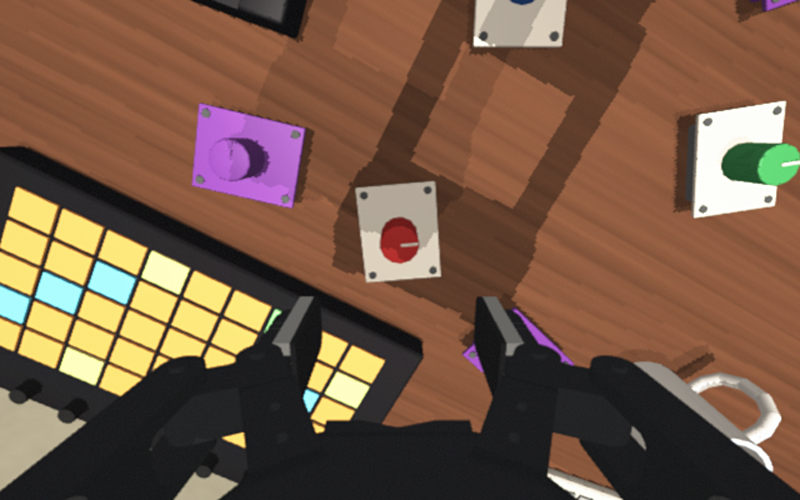

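The plate's corners are at (356,187), (434,181), (441,277) and (366,283). The knob's top is at about (400,246).

```bash
python3 - <<'E'
from h import *
c,_=pose('wrist');T=np.load('w4.npy');s=robot.read_state();Rt=q(s['eef_rot']).as_matrix()
l=[(356,187),(434,181),(441,277),(366,283)]
w=np.array([px2w(c,T,x*.8,y*.8,.024) for x,y in l]);t=1000*(w-s['position'])@Rt
print(t.round(1),t.mean(0).round(1),w.mean(0)[:2].round(4))
for a,b in [(0,1),(3,2),(0,3),(1,2)]:
    d=t[b]-t[a];print(np.linalg.norm(d).round(1),np.degrees(np.arctan2(d[2],d[1])).round(2))
k=px2w(c,T,400*.8,246*.8,.056);print((1000*(k-s['position'])@Rt).round(1))
d=(w[2]-w[1]+w[3]-w[0]);print('module x yaw',np.degrees(np.arctan2(d[1],d[0])),'tool y yaw',np.degrees(np.arctan2(Rt[1,1],Rt[0,1])),'tool x',Rt[:,0].round(4))
E
```

```text
[[147.8 -31.6 -30.5]
 [147.8  26.4 -34.9]
 [147.7  33.9  41. ]
 [147.7 -25.9  46.1]] [147.7   0.7   5.4] [0.6494 0.1309]
58.2 -4.36
60.0 -4.86
76.8 85.71
76.3 84.36
[115.7   1.    6. ]
module x yaw 33.395361986973114 tool y yaw 118.43399383666701 tool x [-8.e-04 -2.e-04 -1.e+00]
```

{"name": "servo_tool", "arguments": {"linear": [[0, 0.8, 5.6], [20, 0, 0], [25, 0, 0], [25, 0, 0], [25, 0, 0], [20, 0, 0], [15, 0, 0], [8, 0, 0], [4, 0, 0], [0, 0, 0], [0, 0, 0], [0, 0, 0], [0, 0, 0], [0, 0, 0], [0, 0, 0], [0, 0, 0], [0, 0, 0]], "delta_rot": [[-4.8, 0, 0], [0, 0, 0], [0, 0, 0], [0, 0, 0], [0, 0, 0], [0, 0, 0], [0, 0, 0], [0, 0, 0], [0, 0, 0], [0, 0, 0], [0, 0, 0], [0, 0, 0], [0, 0, 0], [0, 0, 0], [0, 0, 0], [0, 0, 0], [0, 0, 0]], "gripper": [0.7, 0.7, 0.7, 0.7, 0.7, 0.7, 0.7, 0.7, 0.7, 0.7, 0.2, 0.2, 0.2, 0.2, 0.2, 0.2, 0.2]}}

```text
time: 9.6
position: [0.6503, 0.1314, 0.0316]
eef_rot: [0.678, -0.204, 0.677, 0.203]
force: [-1.8, -0.1, 5.8]
width: 0.309
```

{"name": "servo_tool", "arguments": {"linear": [[0, 0, 0], [0, 0, 0], [-8, 0, 0], [-20, 0, 0], [-30, 0, 0], [-30, 0, 0], [-22, 0, 0], [0, 0, 0], [0, 0, 0]], "delta_rot": [[0, 0, 0], [0, 0, 0], [0, 0, 0], [0, 0, 0], [0, 0, 0], [0, 0, 0], [0, 0, 0], [0, 0, 0], [0, 0, 0]], "gripper": [0.2, 0.2, 0.2, 0.2, 0.2, 0.2, 0.2, 0.2, 0.2]}}

```text
time: 10.35
position: [0.6503, 0.1314, 0.1421]
eef_rot: [0.678, -0.204, 0.676, 0.203]
force: [-0.1, -0.2, -3.4]
width: 0.303
```

```bash
python3 - <<'E'
from h import *
s=robot.read_state();Rt=q(s['eef_rot']).as_matrix();print(s['position'],s['force'],s['width'],Rt.round(4));y=np.degrees(np.arctan2(Rt[1,1],Rt[0,1]));print(y)
a=np.radians(99.15);ty=np.array([np.cos(a),np.sin(a)]);tz=np.array([np.sin(a),-np.cos(a)]);d=1000*(np.array([.4964,-.0676])-s['position'][:2]);print('rot x',y-99.15,'then y',d@ty,'z',d@tz)
E
```

```text
[0.65029504 0.13139596 0.14214273] [-0.09974732 -0.17515529 -3.37334021] 0.303306613887963 [[ 2.700e-03 -5.510e-01  8.345e-01]
 [ 2.000e-04  8.345e-01  5.510e-01]
 [-1.000e+00 -1.400e-03  2.400e-03]]
123.43814870460216
rot x 24.28814870460215 then y -171.99148121666133 z -183.58106596174207
```

{"name": "servo_tool", "arguments": {"linear": [[0, 0, 0], [0, 0, 0], [0, 0, 0], [0, 0, 0], [0, -17.2, -18.4], [0, -17.2, -18.4], [0, -17.2, -18.4], [0, -17.2, -18.4], [0, -17.2, -18.4], [0, -17.2, -18.4], [0, -17.2, -18.4], [0, -17.2, -18.4], [0, -17.2, -18.4], [0, -17.2, -18.4], [20, 0, 0], [20, 0, 0], [12, 0, 0], [0, 0, 0], [0, 0, 0], [0, 0, 0]], "delta_rot": [[6.07, 0, 0], [6.07, 0, 0], [6.07, 0, 0], [6.07, 0, 0], [0, 0, 0], [0, 0, 0], [0, 0, 0], [0, 0, 0], [0, 0, 0], [0, 0, 0], [0, 0, 0], [0, 0, 0], [0, 0, 0], [0, 0, 0], [0, 0, 0], [0, 0, 0], [0, 0, 0], [0, 0, 0], [0, 0, 0], [0, 0, 0]], "gripper": [0.2, 0.2, 0.2, 0.2, 0.2, 0.2, 0.2, 0.2, 0.2, 0.2, 0.2, 0.2, 0.2, 0.2, 0.2, 0.2, 0.2, 0.2, 0.2, 0.2]}}

```text
time: 12.02
position: [0.4957, -0.0678, 0.0888]
eef_rot: [0.705, -0.057, 0.705, 0.056]
force: [-0.4, 0.2, -1.6]
width: 0.304
```

```bash
python3 wl.py w5; python3 - <<'E'
import cv2
from h import *
cv2.imwrite('pics/s5.png',robot.read_camera('side'));cv2.imwrite('pics/c5.png',robot.read_camera('scene'))
I=cv2.imread('pics/w5_raw.png')[150:350,170:470];cv2.imwrite('pics/w5c.png',cv2.resize(I,(800,533),interpolation=cv2.INTER_CUBIC))
E
```

```text
12.0167 [ 0.49572212 -0.06778938  0.08877738] [ 0.70488929 -0.05658429  0.70479929  0.05645583] [-0.39409591  0.18119791 -1.55879532]
```

View pics/w5c.png

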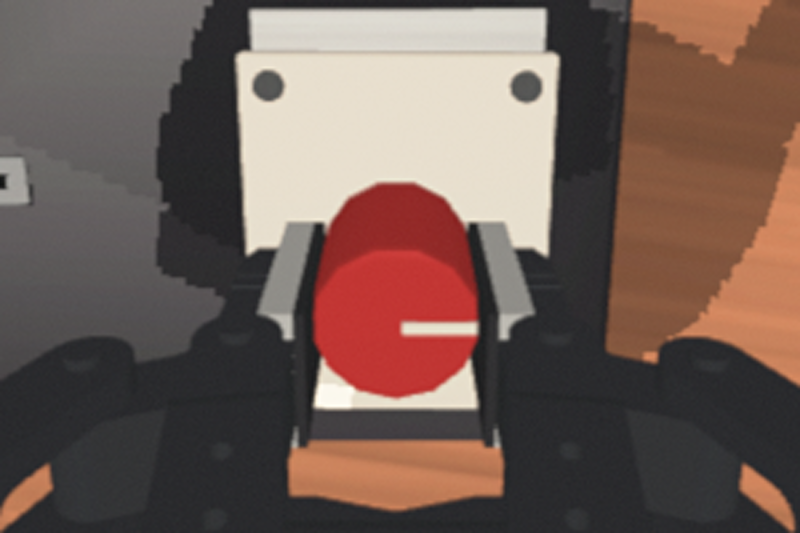

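The view shows the plate's far corners at (236,54) and (558,54), its near edge at y≈409, and the rim's far outer edge from (250,10) to (546,10). The module is square to the rim.

```bash
python3 - <<'E'
from h import *
c,_=pose('wrist');T=np.load('w5.npy');s=robot.read_state();Rt=q(s['eef_rot']).as_matrix()
f=lambda x,y,z:(1000*(px2w(c,T,170+x*.375,150+y*.375,z)-s['position'])@Rt).round(1)
zp=s['position'][2]-.0316+.024
print('plate',f(236,54,zp),f(558,54,zp),'near',f(395,409,zp),f(244,250,zp),f(550,250,zp))
print('rim far',f(250,10,.042),f(546,10,.042))
E
```

```text
plate [  7.6 -29.7 -38.7] [  7.5  29.5 -38.8] near [ 7.6 -0.4 36.5] [  7.6 -30.1   0.4] [ 7.6 30.   0.4]
rim far [ 47.  -33.6 -41.1] [ 47.   34.1 -41.1]
```

{"name": "servo_tool", "arguments": {"linear": [[0, 0.3, 1.9], [5, 0, 0], [5, 0, 0], [5, 0, 0], [3, 0, 0], [2, 0, 0], [0, 0, 0], [0, 0, 0]], "delta_rot": [[0, 0, 0], [0, 0, 0], [0, 0, 0], [0, 0, 0], [0, 0, 0], [0, 0, 0], [0, 0, 0], [0, 0, 0]], "gripper": [0.2, 0.2, 0.2, 0.2, 0.2, 0.2, 0.2, 0.2]}}

```text
time: 12.83
position: [0.4973, -0.0672, 0.0682]
eef_rot: [0.705, -0.056, 0.705, 0.056]
force: [-0.2, -0.6, -1.6]
width: 0.303
```

Inside the well with no contact force. Descending onto the pin.

{"name": "servo_tool", "arguments": {"linear": [[2, 0, 0], [2, 0, 0], [2, 0, 0], [2, 0, 0], [2, 0, 0], [1, 0, 0], [0, 0, 0], [0, 0, 0], [0, 0, 0]], "delta_rot": [[0, 0, 0], [0, 0, 0], [0, 0, 0], [0, 0, 0], [0, 0, 0], [0, 0, 0], [0, 0, 0], [0, 0, 0], [0, 0, 0]], "gripper": [0.2, 0.2, 0.2, 0.2, 0.2, 0.2, 0.2, 0.2, 0.2]}}

```text
time: 13.58
position: [0.4976, -0.0673, 0.0576]
eef_rot: [0.705, -0.057, 0.705, 0.056]
force: [-0.1, -0.2, 6.0]
width: 0.303
```

{"name": "servo_tool", "arguments": {"linear": [[1, 0, 0], [1, 0, 0], [1, 0, 0], [0.5, 0, 0], [0, 0, 0], [0, 0, 0], [0, 0, 0]], "delta_rot": [[0, 0, 0], [0, 0, 0], [0, 0, 0], [0, 0, 0], [0, 0, 0], [0, 0, 0], [0, 0, 0]], "gripper": [0.2, 0.2, 0.2, 0.2, 0.2, 0.2, 0.2]}}

```text
time: 14.17
position: [0.4977, -0.0673, 0.0542]
eef_rot: [0.705, -0.057, 0.705, 0.056]
force: [-0.8, 0.3, 7.5]
width: 0.307
```

{"name": "servo_tool", "arguments": {"linear": [[0.5, 0, 0], [0, 0, 0], [0, 0, 0], [0, 0, 0]], "delta_rot": [[0, 0, 0], [0, 0, 0], [0, 0, 0], [0, 0, 0]], "gripper": [0.2, 0.2, 0.2, 0.2]}}

```text
time: 14.5
position: [0.4977, -0.0673, 0.0537]
eef_rot: [0.705, -0.057, 0.705, 0.056]
force: [-2.0, 0.6, 8.8]
width: 0.306
```

{"name": "servo_tool", "arguments": {"linear": [[0.3, 0, 0], [0, 0, 0], [0, 0, 0], [0, 0, 0]], "delta_rot": [[0, 0, 0], [0, 0, 0], [0, 0, 0], [0, 0, 0]], "gripper": [0.2, 0.2, 0.2, 0.2]}}

```text
time: 14.83
position: [0.4977, -0.0673, 0.0536]
eef_rot: [0.705, -0.057, 0.705, 0.056]
force: [-3.0, 1.0, 12.4]
width: 0.306
```

{"name": "servo_tool", "arguments": {"linear": [[0.3, 0, 0], [0, 0, 0], [0, 0, 0], [0, 0, 0]], "delta_rot": [[0, 0, 0], [0, 0, 0], [0, 0, 0], [0, 0, 0]], "gripper": [0.2, 0.2, 0.2, 0.2]}}

```text
time: 15.17
position: [0.4977, -0.0672, 0.0536]
eef_rot: [0.705, -0.057, 0.705, 0.056]
force: [-5.4, 1.3, 16.5]
width: 0.303
```

{"name": "servo_tool", "arguments": {"linear": [[0.2, 0, 0], [0, 0, 0], [0, 0, 0], [0, 0, 0], [0, 0, 0], [0, 0, 0]], "delta_rot": [[0, 0, 0], [0, 0, 0], [0, 0, 0], [0, 0, 0], [0, 0, 0], [0, 0, 0]], "gripper": [0.2, 0.2, 0.2, 0.2, 0.2, 0.2]}}

```text
time: 15.67
position: [0.4977, -0.0672, 0.0535]
eef_rot: [0.705, -0.057, 0.705, 0.056]
force: [-6.3, 2.1, 19.2]
width: 0.308
```

```bash
python3 wl.py w6; python3 - <<'E'
from h import *
s=robot.read_state();print(s['force'],s['ft_torque'],q(s['eef_rot']).as_matrix().round(4))
A=cv2.resize(cv2.imread('pics/w6_raw.png')[160:310,230:410],(480,400),interpolation=2)
c,T=pose('side');u,v=map(int,w2px(c,T,[.4977,-.0673,.05]));S=robot.read_camera('side');cv2.imwrite('pics/s6.png',S)
B=cv2.resize(S[v-40:v+60,u-40:u+35],(300,400),interpolation=2)
cv2.imwrite('pics/m6.png',np.hstack([A,B]))
E
```

```text
15.6667 [ 0.49767037 -0.06723117  0.05352021] [ 0.70518508 -0.05665865  0.70450692  0.05633641] [-6.25787533  2.13660955 19.23363306]
[-6.68363292  2.82320085 19.34232799] [ 0.24150029  1.04845764 -0.06749658] [[ 1.000e-03 -1.593e-01  9.872e-01]
 [-4.000e-04  9.872e-01  1.593e-01]
 [-1.000e+00 -6.000e-04  9.000e-04]]
```

View pics/m6.png

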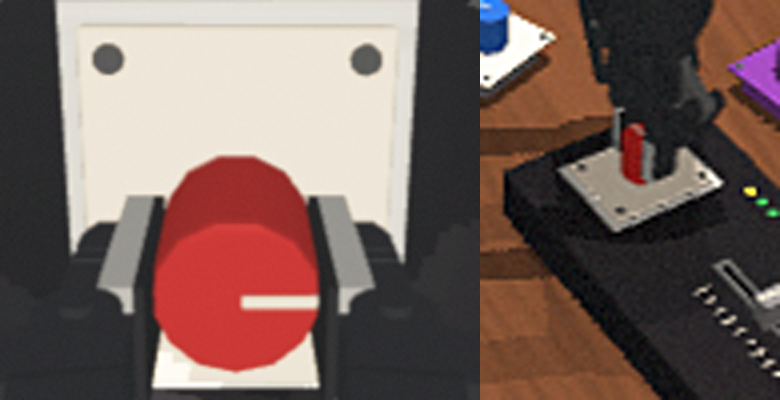

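The plate sits flat on the rim with even margins, and the push is about 20 N. I'll ease off the small sideways strain.

{"name": "servo_tool", "arguments": {"linear": [[0, 0, -0.3], [0, 0, 0], [0, 0, 0], [0, 0, 0], [0, 0, 0], [0, 0, 0]], "delta_rot": [[0, 0, 0], [0, 0, 0], [0, 0, 0], [0, 0, 0], [0, 0, 0], [0, 0, 0]], "gripper": [0.2, 0.2, 0.2, 0.2, 0.2, 0.2]}}

```text
time: 16.27
position: [0.4976, -0.0672, 0.0535]
eef_rot: [0.705, -0.057, 0.704, 0.056]
force: [-3.9, 3.4, 17.2]
width: 0.305
```

{"name": "servo_tool", "arguments": {"linear": [[0, 0, 0], [0, 0, 0], [0, 0, 0], [0, 0, 0], [0, 0, 0], [0, 0, 0], [0, 0, 0], [0, 0, 0], [0, 0, 0], [0, 0, 0], [0, 0, 0], [0, 0, 0]], "delta_rot": [[0, 0, 0], [0, 0, 0], [0, 0, 0], [0, 0, 0], [0, 0, 0], [0, 0, 0], [0, 0, 0], [0, 0, 0], [0, 0, 0], [0, 0, 0], [0, 0, 0], [0, 0, 0]], "gripper": [0.2, 0.2, 0.2, 0.2, 0.2, 0.2, 0.2, 0.2, 0.2, 0.2, 0.2, 0.2]}}

```text
time: 17.27
position: [0.4977, -0.0673, 0.0536]
eef_rot: [0.705, -0.057, 0.704, 0.056]
force: [-3.1, 3.1, 17.6]
width: 0.305
```

Steady at about 17.6 N, plus roughly 1.5 N of module weight. Handing in.

```bash
python3 -c "
from station import robot
print(robot.sign_off()); print(robot.read_state()['force'])"
```

```text
the job is handed in; nothing more can be done
None
the job is handed in; nothing more can be done
```

The fader is set and the red-knob module is seated in the dock's well. I handed the job in at about 17.3 s, with the arm still holding the module pressed down.

- **Fader:** I gripped the cap and slid it about 40 mm, then corrected by 0.8 mm. After I let go, a close look showed its white line within about 0.2 mm of the pointer's middle line. I didn't look at it closely again after the module went in.
- **Module:** I lifted it by its red knob and lowered it into the well without touching the sides. It came to a hard stop with the TCP at 53.6 mm, the height I had worked out for fully home.
- **Final push:** It held steady for the last second at about 17.6 N, plus roughly 1.5 N of module weight, inside the 15–25 N band. The last picture, taken just before a final 0.3 mm sideways easing, showed the plate flat on the rim with even margins.
- **Checks that were less than perfect:** A sideways force of about 4 N remained on the tool after that easing. I had no direct reading of how far the brass pin was pushed in.

As far as I saw, nothing else on the desk was touched, but I took no full picture of the desk at the end.

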